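# Put the router spindle parts away in their trays

### The arm

A 7-joint arm with a two-finger parallel gripper is mounted at the origin on a cart in front of the work surface, level with it; the furniture and walls round the work are solid. World frame = base frame: x ahead of the robot, y to its left, z up, the work surface at z = 0. Lengths are in m, angles in rad, forces in N, time in s.
With the tool pointing down it reaches from about 0.35 to 0.9 m from the base axis. Payload 7.2 kg.
Tool frame: the origin (TCP) lies between the finger pads; the fingertips stand 19 mm ahead of it and the grasp point (between the pads) is the TCP; z points along the fingers, y is the line along which they close (so a half turn about z gives the same grasp; the last joint's range is limited). The gripper opens to 85 mm and grips with 20 to 120 N. Pads are 22 mm wide; open, the fingers measure 114 mm over their backs; the gripper's body (76 mm by 85 mm) begins 54 mm behind the grasp point. The pads swing forward as they close: fully open they stand 13 mm farther back than shut.
Start: joints at [1.13, 0.411, -0.013, 1.596, 0.006, 1.134, -0.082], TCP at [0.228, -0.582, 0.25] pointing down, gripper open.
Joint ranges: [-2.95, 2.95], [-0.29, 1.99], [-1.47, 1.44], [0.14, 2.54], [-1.03, 4.17], [0.13, 1.85], [-2.86, 2.86]. Speed limits (rad/s): [2.39, 2.39, 3.01, 3.01, 3.14, 3.14, 3.14].

### API

Orientations are given as a 3x3 rotation matrix whose columns are the frame's x, y, z axes.
In Python, from bench import readout, read_camera, get_calibration, finish_job gives the robot as it stands. The module is installed in compiled form; this text tells all that it offers.
- The arm moves only by the tool apply_moves, never from a script. Its argument "commands" is a list of rows, each a list of 5 numbers: the opening in per cent of the stroke, from 0 (shut) to 100 (fully open), then the shift along the tool's x, y, z in cm, then the turn about the tool's z in rad. A call has 1 to 20 rows; each row is the pose to reach, as a shift and turn from the pose commanded when the call began, along the tool's axes at that moment; what a row does not reach only later rows make up. A row lasts 1/12 s, in which the tool goes at most 41.7 mm and 7.16 degrees, less where a joint would pass 70% of its speed; a pose out of reach is approached as far as the arm can. A call with a gripper value outside its range is refused whole. The fingers move at their own pace and stop on an object; "squeeze" is the grip in N (left out, the last holds). Time passes only in rows, so rows that repeat a pose let the fingers close. It gives the time, the measured TCP pose, the force, the opening and the grip force at its end, in the units of the state.
- readout.observe(): the state, without advancing time (a new reading comes with each control period).
- read_camera(name): name is "side" or "top" or "wrist"; returns the picture (420x560x3 uint8, blue, green, red); there is no depth.
- get_calibration(name): a dict with "K" (3x3 intrinsics, pixels), "extrinsics" (4x4, takes a point from world to camera coordinates); the wrist camera has in their place "hand_eye" (4x4, takes a point from camera to tool coordinates, whose origin is the TCP and whose axes are the flange's). Camera axes: x right, y up, looking along -z (the intrinsics and any distortion apply to the point x, -y, -z); pixel columns grow to the right and rows downward; lengths in m; the calibration is good to about 2 mm. A picture is of the moment at which its call begins: read the wrist's pose just before it. get_calibration takes no time and is no camera call.
- finish_job(): hands the job in; it is judged then, once.
The state is a dict: "t": time; "joint_positions": joint angles; "qd": joint speeds; "joint_efforts": joint torques, N m; "position": TCP position; "tool_rot": TCP orientation; "force": force on the tool from outside, world axes, zero at the start; "wrist_torque": the same for the moment, N m; "width": finger opening in m; "finger_force": force on a finger pad.
Only numpy, scipy, OpenCV 4.12 (cv2) and the standard library are available. Lean on these libraries where they do the work, as an engineer would, in place of code of your own. Each camera call takes 0.05 s, during which the arm holds its last target. There are 200 camera calls.

### The job

Put the spindle parts from the row in front of the robot away in the grey trays just beyond it: first lay the two router cutters lengthwise into the two open-sided cradles, one in each, then stand the collet upright in the round cup, and last set the spindle nut flat, same side up, in the square tray. The cutters chip easily, so lower them into place rather than dropping them. Leave the marker and the ear-plug case where they are.

Things in the scene. Friction and masses are not known exactly. Their poses are not given: they have to be found in the camera images.
- cutter_a: loose router cutter, one of two alike but for a thin painted band: round bar 72 mm long (own y), 13 mm thick, 70 g, light shank and dark cutting end, lying on its side; it does not roll; origin at the middle of its length, on its underside, z up; it lies in the row nearest the robot (other cutters stuck in a wooden block or lying far to the left are fixed scenery); this one has a red band
- cutter_b: loose router cutter, one of two alike but for a thin painted band: round bar 72 mm long (own y), 13 mm thick, 70 g, light shank and dark cutting end, lying on its side; it does not roll; origin at the middle of its length, on its underside, z up; it lies in the row nearest the robot (other cutters stuck in a wooden block or lying far to the left are fixed scenery); this one has a blue band
- collet: loose steel spring collet standing upright: tapered round body 37 mm tall, 26 mm across its collar near the top, narrower at the foot, 60 g; grip it round the upper half; origin at the centre of its underside, z up
- nut: loose pale steel spindle nut lying flat: round, 50 mm across and 28 mm high, with dark notches round its side, 260 g; origin at the centre of its underside, z up
- cradle_a: fixed grey cutter cradle, one of two alike: flat plate 64 (own x) x 110 (own y) mm, 4 mm thick, with an 18 mm high wall across each of its two short ends (98 mm clear between the walls) and open long sides; origin at the middle of its underside on the table, z up, y along its length
- cradle_b: fixed grey cutter cradle, one of two alike: flat plate 64 (own x) x 110 (own y) mm, 4 mm thick, with an 18 mm high wall across each of its two short ends (98 mm clear between the walls) and open long sides; origin at the middle of its underside on the table, z up, y along its length
- round_cup: fixed shallow grey round cup: 58 mm outside, 48 mm clear inside, rim 14 mm above the table, inner floor 4 mm above the table; origin at the centre of its underside, z up
- square_tray: fixed shallow grey square tray: 86 mm outside, 76 mm clear inside, rim 12 mm above the table, inner floor 4 mm above the table; origin at the centre of its underside, z up, x and y along its sides
- plug_case: bystander: loose round ear-plug case, orange with a pale lid, 45 mm across, 29 mm high; origin at the centre of its underside
- marker: bystander: loose black and white marker pen 126 mm long (own y), 18 mm thick, lying on the table; origin at the middle, on its underside

How it is judged:
By the outcome, as a careful person would: the job done as asked, in the order asked, and still so for the second after the job is handed in, with the robot touching nothing.
It also fails if it takes over 99 s, if anything falls off the work surface, if the arm or the gripper's body presses on something with over 40 N, if the wrist force passes 120 N, or if a joint passes its speed limit or range.

## Working session

There is one attempt and no reset: what is moved stays moved. The work goes in short steps, Python scripts to look and compute and a tool call to move; the robot and the scene stay as the last step left them, time stands still between calls to the robot, and variables do not carry over. Pictures are saved under pics/ and viewed, at most 14 in all, crops included, and the job is handed in when it is done.

Besides the shell and the picture viewer there is one more tool, called after ">>>" by a JSON object that holds its "api" and its "payload", one argument or row to a line. apply_moves: Moves the arm, as the interface text tells. Its arguments: {"type":"object","properties":{"commands":{"type":"array","items":{"type":"array","items":{"type":"number"}}},"squeeze":{"type":"number"}},"required":["commands"]}

```bash
mkdir -p pics
python3 - <<'E'
from bench import *
import cv2,numpy as np
s=readout.observe();print(s)
for n in("top","side","wrist"):
    cv2.imwrite(f"pics/{n}0.png",read_camera(n));print(n,get_calibration(n))
E
```

```text
{'t': 0.0, 'joint_positions': array([ 1.12979542,  0.41190522, -0.01275078,  1.59707722,  0.00559812,
        1.13430287, -0.08220683]), 'qd': array([-5.74845968e-04,  4.16152689e-05, -2.18017621e-04,  7.51117308e-04,
       -1.41579252e-04, -6.08550785e-04,  1.37312699e-03]), 'joint_efforts': array([-6.36712939e-04, -6.00631428e+01,  6.81408104e-01, -2.99404603e+01,
        1.37142098e-02,  1.09007253e-02,  6.51501381e-06]), 'position': array([ 0.22744769, -0.58162408,  0.24943595]), 'tool_rot': array([[ 9.31291604e-01,  3.64273886e-01, -6.96331800e-04],
       [ 3.64274538e-01, -9.31290395e-01,  1.50369911e-03],
       [-1.00728798e-04, -1.65403830e-03, -9.99998627e-01]]), 'force': array([-0.27914825,  0.01013338, -1.06308041]), 'wrist_torque': array([-0.0362669 , -0.02837807, -0.00013791]), 'finger_force': 0.0, 'width': 0.08587893873832463}
top {'K': array([[391.39775018,   0.        , 275.81726289],
       [  0.        , 391.39775018, 209.66639085],
       [  0.        ,   0.        ,   1.        ]]), 'extrinsics': array([[-1.61280772e-02, -9.99869778e-01, -5.58241652e-04,
      
[... 523 characters left out ...]
  [ 0.17466182, -0.62462527,  0.76114159, -0.10255097],
       [-0.21870674,  0.72910198,  0.6485196 , -0.96050646],
       [ 0.        ,  0.        ,  0.        ,  1.        ]])}
wrist {'K': array([[296.2470001 ,   0.        , 276.26951778],
       [  0.        , 296.2470001 , 214.48489461],
       [  0.        ,   0.        ,   1.        ]]), 'hand_eye': array([[-5.78698466e-04,  9.48890300e-01,  3.15605550e-01,
         8.06586305e-02],
       [ 9.99999740e-01,  4.13087708e-04,  5.91635339e-04,
        -3.07268132e-04],
       [ 4.31024261e-04,  3.15605810e-01, -9.48890292e-01,
        -1.22905054e-01],
       [ 0.00000000e+00,  0.00000000e+00,  0.00000000e+00,
         1.00000000e+00]])}
```

View pics/top0.png

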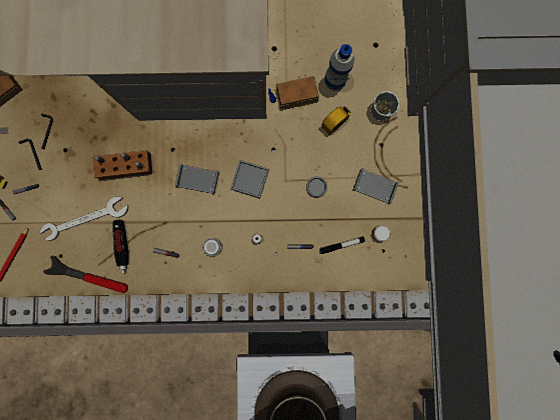

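View pics/side0.png

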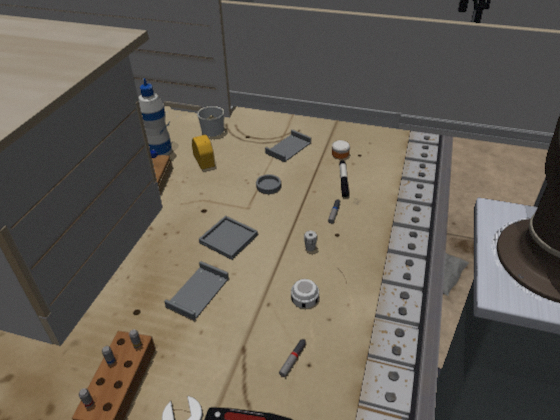

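View pics/wrist0.png

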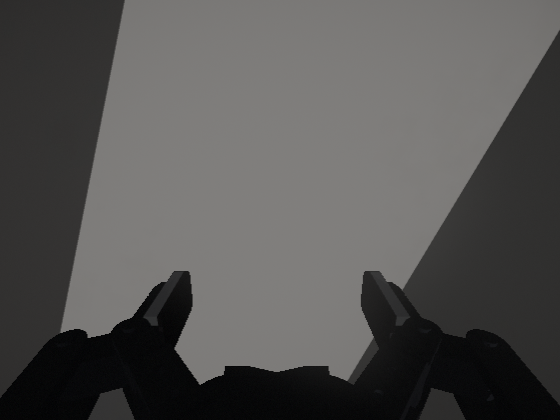

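```bash
cat > h.py <<'E'
import cv2,numpy as np
from bench import *
def cam(name,s=None):
    c=get_calibration(name);K=c["K"]
    if name=="wrist":
        H=c["hand_eye"];R=s["tool_rot"]@H[:3,:3];o=s["tool_rot"]@H[:3,3]+s["position"]
    else:
        E=c["extrinsics"];R=E[:3,:3].T;o=-R@E[:3,3]
    return K,R,o
def ray(c,u,v):
    K,R,o=c;d=R@np.array([(u-K[0,2])/K[0,0],-(v-K[1,2])/K[1,1],-1]);return o,d
def onz(c,u,v,z):
    o,d=ray(c,u,v);return o+d*(z-o[2])/d[2]
def proj(c,p):
    K,R,o=c;q=R.T@(np.array(p)-o);return K[0,0]*q[0]/-q[2]+K[0,2],K[1,1]*q[1]/q[2]+K[1,2]
def two(c1,p1,c2,p2):
    o1,d1=ray(c1,*p1);o2,d2=ray(c2,*p2)
    t=np.linalg.lstsq(np.c_[d1,-d2],o2-o1,rcond=None)[0]
    a=o1+d1*t[0];b=o2+d2*t[1];return (a+b)/2,np.linalg.norm(a-b)
E
python3 - <<'E'
from h import *
np.set_printoptions(precision=3,suppress=True)
T=cam("top");S=cam("side")
print(T[2],S[2])
for n,u,v,z in [("cutL",166,252,.0065),("nut",212,247,.028),("collet",257,239,.037),("cutR",300,246,.0065),("marker",342,244,.009),("case",381,233,.029),("cradL",197,179,.004),("sq",250,179,.004),("cup",316,187,.01),("cradR",376,185,.004),("wallbase",425,190,0),("block",122,165,.03),("cabinet",268,90,0.),("edge",300,292,0)]:
    print(n,onz(T,u,v,z))
for n,u,v,z in [("cutL",293,358,.0065),("collet",311,234,.037),("nut",305,288,.028),("cutR",335,211,.0065),("cup",269,184,.01)]:
    print(n,onz(S,u,v,z))
print(two(T,(427,110),S,(228,118)),two(T,(268,117),S,(160,190)))
# wall top line candidates
for h in (.1,.2,.3,.4): print(h,onz(T,470,70,h),onz(T,415,60,h),onz(S,400,15,h),onz(T,267,70,h))
s=readout.observe();W=cam("wrist",s);print(W[2],W[1]@[0,0,-1], W[1]@[1,0,0])
E
```

```text
[0.456 0.046 1.093] [0.312 0.783 0.706]
cutL [0.435 0.35  0.006]
nut [0.447 0.22  0.028]
collet [0.467 0.097 0.037]
cutR [ 0.446 -0.02   0.006]
marker [ 0.449 -0.136  0.009]
case [ 0.478 -0.239  0.029]
cradL [0.638 0.265 0.004]
sq [0.636 0.116 0.004]
cup [ 0.609 -0.068  0.01 ]
cradR [ 0.613 -0.237  0.004]
wallbase [ 0.597 -0.376  0.   ]
block [0.676 0.467 0.03 ]
cabinet [0.894 0.062 0.   ]
edge [ 0.32  -0.018  0.   ]
cutL [0.433 0.353 0.006]
collet [0.468 0.097 0.037]
nut [0.447 0.225 0.028]
cutR [ 0.443 -0.018  0.006]
cup [ 0.608 -0.066  0.01 ]
(array([ 0.847, -0.412, -0.049]), np.float64(0.004257437340819677)) (array([0.803, 0.064, 0.049]), np.float64(0.01026693212378989))
0.1 [ 0.899 -0.47   0.1  ] [ 0.929 -0.327  0.1  ] [ 0.425 -0.98   0.1  ] [0.908 0.063 0.1  ]
0.2 [ 0.855 -0.418  0.2  ] [ 0.881 -0.29   0.2  ] [ 0.406 -0.689  0.2  ] [0.863 0.061 0.2  ]
0.3 [ 0.81  -0.366  0.3  ] [ 0.834 -0.252  0.3  ] [ 0.388 -0.398  0.3  ] [0.817 0.059 0.3  ]
0.4 [ 0.765 -0.314  0.4  ] [ 0.786 -0.215  0.4  ] [ 0.369 -0.107  0.4  ] [0.772 0.058 0.4  ]
[ 0.303 -0.552  0.373] [-0.295 -0.113 -0.949] [ 0.364 -0.932 -0.002]
```

Run:
```python
from h import *
i=cv2.imread("pics/top0.png")
c=cv2.resize(i[150:268,145:411],None,fx=3,fy=3,interpolation=cv2.INTER_CUBIC);cv2.imwrite("pics/crop1.png",c)
```

```text
(no output)
```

View pics/crop1.png

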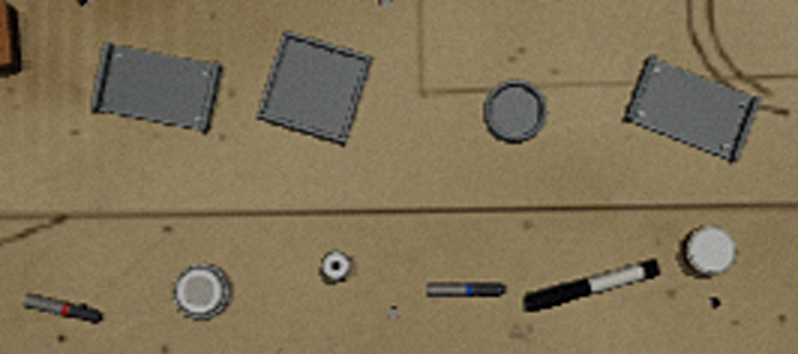

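>>> {"api": "apply_moves", "payload": {
  "commands": [
    [100,0,0,-4,0],
    [100,0,0,-8,0],
    [100,0,0,-12,0],
    [100,0,0,-16,0],
    [100,0,0,-20,0],
    [100,0,0,-22,0],
    [100,0,0,-22,0]
  ]
}}

```text
t: 0.73
position: [0.2279, -0.5829, 0.4761]
tool_rot: [[0.931, 0.364, 0.004], [0.364, -0.931, -0.008], [0.001, 0.008, -1.0]]
force: [-1.1, 1.2, 0.1]
width: 0.0854
finger_force: 0.0
```

Run:
```python
from h import *
np.set_printoptions(precision=3,suppress=True)
T=cam("top")
f=lambda p,z:onz(T,145+(p[0]+.5)/3-.5,150+(p[1]+.5)/3-.5,z)
for n,a,b in [("red",(25,299),(103,317)),("blue",(427,289),(506,290))]:
    A,B=f(a,.0065),f(b,.0065);d=A-B;print(n,(A+B)/2,np.hypot(*d[:2]),"dir deg",np.degrees(np.arctan2(d[1],d[0])))
for n,q in [("cradL",[(105,45),(221,65),(207,132),(93,110)]),("cradR",[(652,56),(758,98),(737,160),(626,120)]),("sq",[(287,34),(372,58),(346,144),(259,117)])]:
    P=[f(p,.012) for p in q];d=P[0]-P[1]+P[3]-P[2];print(n,sum(P)/4,np.linalg.norm(d)/2,np.degrees(np.arctan2(d[1],d[0])))
for n,p,z in [("nut",(203,293),.028),("collet",(336,266),.037),("cup",(515,111),.01)]:print(n,f(p,z))
```

```text
red [0.434 0.35  0.006] 0.07406068851004653 dir deg 76.22166098392513
blue [ 0.445 -0.02   0.006] 0.0728050993824257 dir deg 88.35397375822092
cradL [0.637 0.264 0.012] 0.10915646252631184 78.65381141768329
cradR [ 0.609 -0.234  0.012] 0.10706853734593166 68.04155033400053
sq [0.634 0.116 0.012] 0.08365532066553615 72.42733705946897
nut [0.446 0.219 0.028]
collet [0.468 0.098 0.037]
cup [ 0.61  -0.069  0.01 ]
```

>>> {"api": "apply_moves", "payload": {
  "commands": [
    [100,2.7,-3.0,0,-0.08],
    [100,5.4,-5.9,0,-0.16],
    [100,8.1,-8.9,0,-0.24],
    [100,10.9,-11.9,0,-0.32],
    [100,13.6,-14.8,0,-0.4],
    [100,16.3,-17.8,0,-0.48],
    [100,19.0,-20.8,0,-0.56],
    [100,21.7,-23.7,0,-0.64],
    [100,24.4,-26.7,0,-0.72],
    [100,27.1,-29.7,0,-0.8],
    [100,29.8,-32.6,0,-0.88],
    [100,32.6,-35.6,0,-0.96],
    [100,35.3,-38.6,0,-1.04],
    [100,38.0,-41.5,0,-1.12],
    [100,40.7,-44.5,0,-1.17],
    [80,40.7,-44.5,4,-1.17],
    [60,40.7,-44.5,8,-1.17],
    [50,40.7,-44.5,12,-1.17],
    [50,40.7,-44.5,16,-1.17],
    [50,40.7,-44.5,20,-1.17]
  ]
}}

```text
t: 2.4
position: [0.4437, -0.0193, 0.2681]
tool_rot: [[0.028, 1.0, -0.0], [1.0, -0.028, -0.0], [-0.0, -0.0, -1.0]]
force: [1.3, -0.6, -0.3]
width: 0.0425
finger_force: 0.0
```

>>> {"api": "apply_moves", "payload": {
  "commands": [
    [50,0,0,4,0],
    [50,0,0,8,0],
    [50,0,0,12,0],
    [50,0,0,12,0],
    [50,0,0,12,0]
  ]
}}

```text
t: 2.82
position: [0.443, -0.0191, 0.1491]
tool_rot: [[0.027, 1.0, -0.005], [1.0, -0.027, 0.001], [0.001, -0.005, -1.0]]
force: [0.3, 0.8, 1.8]
width: 0.0425
finger_force: 0.0
```

Run:
```python
from h import *
s=readout.observe();i=read_camera("wrist");cv2.imwrite("pics/w1.png",i)
W=cam("wrist",s);print(s["t"],s["position"],s["width"],s["tool_rot"][:,0]);print(proj(W,(.445,-.02,.0065)))
```

```text
2.8167 [ 0.4430079  -0.01908261  0.1491462 ] 0.042548943029798336 [0.02704188 0.99963378 0.00101946]
(np.float64(279.89612649452584), np.float64(208.44324890381822))
```

View pics/w1.png

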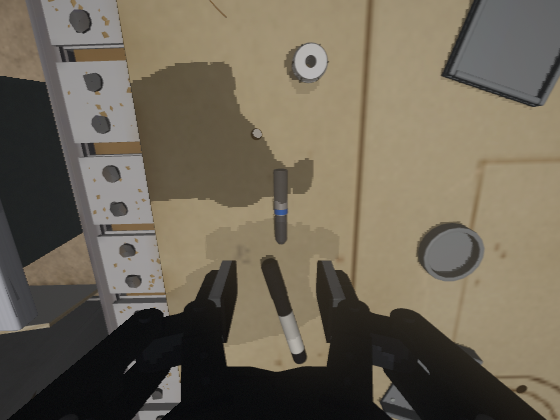

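>>> {"api": "apply_moves", "payload": {
  "commands": [
    [40,0,0.2,3,0],
    [40,0,0.2,6,0],
    [40,0,0.2,9,0],
    [40,0,0.2,11,0],
    [40,0,0.2,11.8,0],
    [40,0,0.2,11.8,0],
    [40,0,0.2,11.8,0]
  ]
}}

```text
t: 3.45
position: [0.4482, -0.0195, 0.0341]
tool_rot: [[0.028, 1.0, 0.003], [1.0, -0.028, -0.001], [-0.0, 0.003, -1.0]]
force: [-0.6, -1.1, 0.6]
width: 0.0337
finger_force: 0.0
```

>>> {"api": "apply_moves", "payload": {
  "commands": [
    [40,0,-0.2,0.6,0],
    [40,0,-0.2,1.1,0],
    [40,0,-0.2,1.1,0],
    [0,0,-0.2,1.1,0],
    [0,0,-0.2,1.1,0],
    [0,0,-0.2,1.1,0],
    [0,0,-0.2,1.1,0],
    [0,0,-0.2,1.1,0],
    [0,0,-0.2,1.1,0]
  ],
  "squeeze": 40
}}

```text
t: 4.2
position: [0.4448, -0.0194, 0.0217]
tool_rot: [[0.028, 1.0, 0.001], [1.0, -0.028, -0.0], [-0.0, 0.001, -1.0]]
force: [-1.4, -0.1, 6.0]
width: 0.0103
finger_force: 40.6
```

>>> {"api": "apply_moves", "payload": {
  "commands": [
    [0,0,0,-1,0],
    [0,0,0,-3,0],
    [0,0,0,-6,0],
    [0,0,0,-10,0],
    [0,0,0,-12,0],
    [0,0,0,-12,0]
  ]
}}

```text
t: 4.7
position: [0.4471, -0.0191, 0.146]
tool_rot: [[0.028, 1.0, 0.007], [1.0, -0.028, -0.001], [-0.001, 0.007, -1.0]]
force: [-0.6, 0.3, -1.1]
width: 0.0102
finger_force: 39.9
```

Run:
```python
from h import *
s=readout.observe();i=read_camera("wrist")
print(s["t"],s["position"],s["width"],s["finger_force"]);
cv2.imwrite("pics/w2.png",cv2.resize(i[180:400,130:430],None,fx=2,fy=2))
```

```text
4.7 [ 0.44706195 -0.01913188  0.14595292] 0.010242261279580629 39.87924098968506
```

View pics/w2.png

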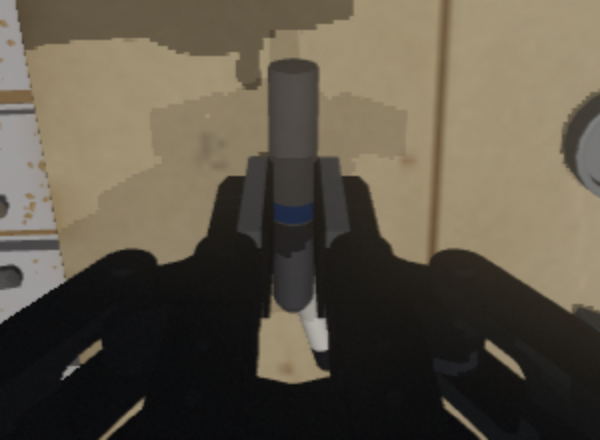

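>>> {"api": "apply_moves", "payload": {
  "commands": [
    [0,-2.6,2.1,0,0.045],
    [0,-5.3,4.3,0,0.09],
    [0,-7.9,6.4,0,0.135],
    [0,-10.6,8.6,0,0.18],
    [0,-13.2,10.7,0,0.225],
    [0,-15.9,12.9,0,0.27],
    [0,-18.6,15.1,0,0.315],
    [0,-21.2,17.2,0,0.356],
    [0,-21.2,17.2,0,0.356],
    [0,-21.2,17.2,0,0.356],
    [0,-21.2,17.2,0,0.356]
  ]
}}

```text
t: 5.67
position: [0.6096, -0.2351, 0.1397]
tool_rot: [[0.374, 0.928, -0.003], [0.928, -0.374, 0.002], [0.001, -0.003, -1.0]]
force: [-0.3, 1.1, -1.3]
width: 0.0105
finger_force: 39.9
```

Run:
```python
from h import *
s=readout.observe();i=read_camera("wrist")
print(s["t"],s["position"],s["tool_rot"][:,0],s["finger_force"]);
cv2.imwrite("pics/w3.png",i);
```

```text
5.6667 [ 0.6096247  -0.23510269  0.13966809] [3.73783827e-01 9.27515707e-01 5.12826971e-04] 39.89001452922821
```

View pics/w3.png

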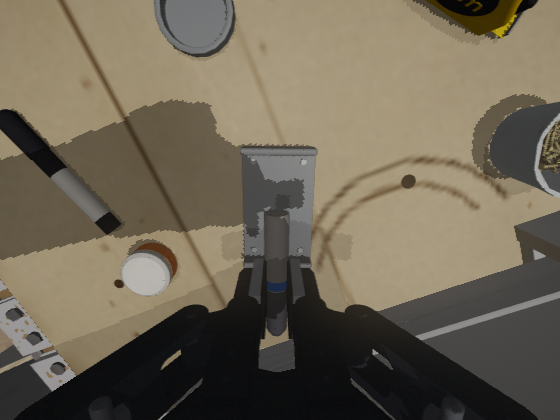

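Run:
```python
from h import *
np.set_printoptions(precision=4,suppress=True)
s=readout.observe();W=cam("wrist",s);R=s["tool_rot"];p=s["position"]
a=[onz(W,u,v,.018) for u,v in [(243,147),(318,150)]]; b=[onz(W,u,v,.018) for u,v in [(239.5,263),(312,265)]]
A=sum(a)/2;B=sum(b)/2;print(A,B,np.linalg.norm(A-B),np.linalg.norm(a[0]-a[1]),(A+B)/2,"tool",R.T@((A+B)/2-p),"axis tool",R.T@(A-B))
```

```text
[ 0.633  -0.1835  0.018 ] [ 0.5903 -0.279   0.018 ] 0.10465197665659239 0.060933560366498385 [ 0.6116 -0.2313  0.018 ] tool [0.0037 0.0008 0.1222] axis tool [0.1046 0.004  0.0001]
```

>>> {"api": "apply_moves", "payload": {
  "commands": [
    [0,0.2,0.1,2.5,0.03],
    [0,0.2,0.1,5,0.03],
    [0,0.2,0.1,7.5,0.03],
    [0,0.2,0.1,9.3,0.03],
    [0,0.2,0.1,10.3,0.03],
    [0,0.2,0.1,10.6,0.03],
    [0,0.2,0.1,10.6,0.03],
    [0,0.2,0.1,10.6,0.03]
  ]
}}

```text
t: 6.38
position: [0.6129, -0.2344, 0.0364]
tool_rot: [[0.402, 0.916, 0.001], [0.916, -0.402, -0.0], [0.0, 0.001, -1.0]]
force: [-0.6, -0.6, -0.8]
width: 0.0099
finger_force: 39.9
```

>>> {"api": "apply_moves", "payload": {
  "commands": [
    [0,0,0,0.3,0],
    [0,0,0,0.6,0],
    [0,0,0,0.8,0],
    [0,0,0,0.9,0],
    [0,0,0,0.9,0],
    [0,0,0,0.9,0]
  ]
}}

```text
t: 6.88
position: [0.6123, -0.2347, 0.0263]
tool_rot: [[0.402, 0.916, -0.0], [0.916, -0.402, 0.0], [-0.0, -0.0, -1.0]]
force: [-0.1, -0.4, -1.1]
width: 0.01
finger_force: 39.9
```

>>> {"api": "apply_moves", "payload": {
  "commands": [
    [0,0,0,0.1,0],
    [0,0,0,0.1,0],
    [0,0,0,0.1,0]
  ]
}}

```text
t: 7.13
position: [0.6125, -0.2347, 0.0258]
tool_rot: [[0.402, 0.915, 0.0], [0.915, -0.402, -0.0], [-0.0, 0.001, -1.0]]
force: [-1.3, -0.5, 4.2]
width: 0.01
finger_force: 40.5
```

Contact felt (4 N), at the expected height. Release and rise.

>>> {"api": "apply_moves", "payload": {
  "commands": [
    [8,0,0,0,0],
    [20,0,0,0,0],
    [35,0,0,0,0],
    [35,0,0,0,0],
    [35,0,0,-1,0],
    [35,0,0,-3,0],
    [35,0,0,-7,0],
    [35,0,0,-11,0],
    [35,0,0,-13,0],
    [35,0,0,-13,0],
    [35,0,0,-13,0]
  ]
}}

```text
t: 8.05
position: [0.6131, -0.235, 0.1575]
tool_rot: [[0.402, 0.915, 0.003], [0.915, -0.402, -0.001], [0.0, 0.004, -1.0]]
force: [-0.3, -0.2, -0.3]
width: 0.0298
finger_force: 0.0
```

Run:
```python
from h import *
np.set_printoptions(precision=4,suppress=True)
s=readout.observe();i=read_camera("wrist");cv2.imwrite("pics/w4.png",i[:,:])
R=s["tool_rot"];p=s["position"];print(p,R[:,0],s["width"])
d=np.array([.434,.350,p[2]])-p;print("to red, tool cm",100*R.T@d)
```

```text
[ 0.6131 -0.235   0.1575] [0.4024 0.9155 0.    ] 0.029799428798170692
to red, tool cm [ 46.3446 -39.9309  -0.1418]
```

View pics/w4.png

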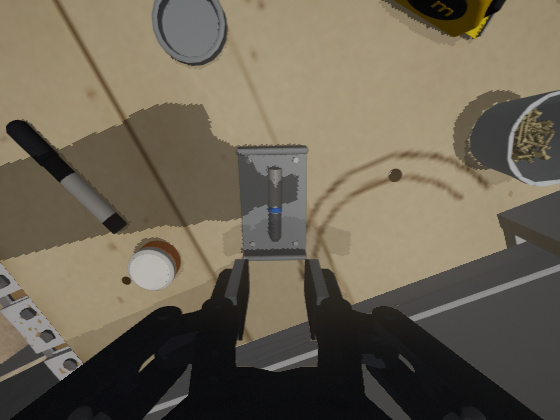

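>>> {"api": "apply_moves", "payload": {
  "commands": [
    [40,2.9,-2.5,0,-0.01],
    [40,5.8,-5,0,-0.02],
    [40,8.7,-7.5,0,-0.03],
    [40,11.6,-10,0,-0.04],
    [40,14.5,-12.5,0,-0.05],
    [40,17.4,-15,0,-0.07],
    [40,20.3,-17.5,0,-0.08],
    [40,23.2,-20,0,-0.09],
    [40,26.1,-22.5,0,-0.1],
    [40,29,-25,0,-0.11],
    [40,31.9,-27.5,0,-0.12],
    [40,34.8,-30,0,-0.13],
    [40,37.7,-32.5,0,-0.14],
    [40,40.6,-35,0,-0.15],
    [40,43.5,-37.5,0,-0.16],
    [40,46.3,-39.9,0,-0.173],
    [40,46.3,-39.9,0,-0.173],
    [40,46.3,-39.9,0,-0.173],
    [40,46.3,-39.9,0,-0.173],
    [40,46.3,-39.9,0,-0.173]
  ]
}}

```text
t: 9.77
position: [0.4335, 0.3479, 0.1543]
tool_rot: [[0.24, 0.971, -0.001], [0.971, -0.24, -0.002], [-0.002, -0.001, -1.0]]
force: [0.7, 0.3, 0.2]
width: 0.034
finger_force: 0.0
```

Run:
```python
from h import *
np.set_printoptions(precision=4,suppress=True)
s=readout.observe();i=read_camera("wrist");cv2.imwrite("pics/w5.png",i)
R=s["tool_rot"];p=s["position"];print(s["t"],p,R[:,0],s["width"],proj(cam("wrist",s),(.434,.35,.0065)))
```

```text
9.7667 [0.4335 0.3479 0.1543] [ 0.2404  0.9707 -0.0023] 0.0340139057265645 (np.float64(277.02559290196893), np.float64(203.1912109783099))
```

View pics/w5.png

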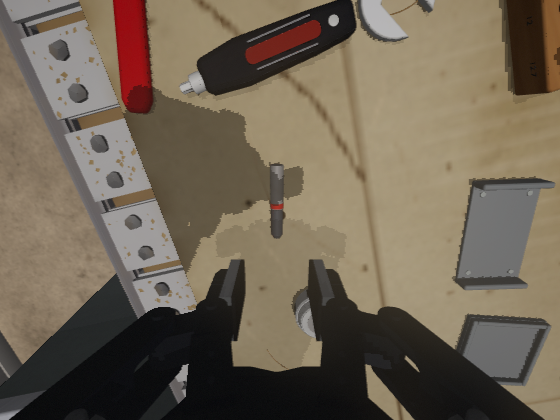

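>>> {"api": "apply_moves", "payload": {
  "commands": [
    [40,0.4,0,3,0],
    [40,0.4,0,6,0],
    [40,0.4,0,9,0],
    [40,0.4,0,11,0],
    [40,0.4,0,12,0],
    [40,0.4,0,12.3,0],
    [40,0.4,0,12.3,0],
    [40,0.4,0,12.3,0]
  ]
}}

```text
t: 10.48
position: [0.4349, 0.3539, 0.0334]
tool_rot: [[0.239, 0.971, 0.001], [0.971, -0.239, 0.001], [0.001, 0.001, -1.0]]
force: [0.8, 0.3, 0.6]
width: 0.0343
finger_force: 0.0
```

>>> {"api": "apply_moves", "payload": {
  "commands": [
    [40,0,0,0.6,0],
    [40,0,0,1.1,0],
    [40,0,0,1.1,0],
    [0,0,0,1.1,0],
    [0,0,0,1.1,0],
    [0,0,0,1.1,0],
    [0,0,0,1.1,0],
    [0,0,0,1.1,0],
    [0,0,0,1.1,0]
  ]
}}

```text
t: 11.23
position: [0.4343, 0.3538, 0.0216]
tool_rot: [[0.239, 0.971, 0.0], [0.971, -0.239, 0.0], [0.0, 0.0, -1.0]]
force: [-0.9, -0.4, 2.8]
width: 0.0102
finger_force: 41.1
```

>>> {"api": "apply_moves", "payload": {
  "commands": [
    [0,0,0,-1,0],
    [0,0,0,-3,0],
    [0,0,0,-6,0],
    [0,0,0,-9,0],
    [0,0,0,-12,0],
    [0,-0.7,4,-12,0],
    [0,-1.4,8,-12,-0.02],
    [0,-2.1,12,-12,-0.03],
    [0,-2.7,15.5,-12,-0.043],
    [0,-3.3,19,-12,-0.043],
    [0,-3.7,21.5,-12,-0.043],
    [0,-3.8,21.9,-12,-0.043],
    [0,-3.8,21.9,-12,-0.043],
    [0,-3.8,21.9,-12,-0.043],
    [0,-3.8,21.9,-12,-0.043]
  ]
}}

```text
t: 12.48
position: [0.6361, 0.266, 0.1415]
tool_rot: [[0.194, 0.981, -0.001], [0.981, -0.194, 0.001], [0.001, -0.001, -1.0]]
force: [0.1, 0.6, -1.0]
width: 0.0102
finger_force: 40.6
```

Run:
```python
from h import *
np.set_printoptions(precision=4,suppress=True)
s=readout.observe();i=read_camera("wrist");cv2.imwrite("pics/w6.png",i)
R=s["tool_rot"];p=s["position"];print(s["t"],p,R[:,0],s["width"],s["finger_force"])
```

```text
12.4833 [0.6361 0.266  0.1415] [0.1945 0.9809 0.0006] 0.010214307378760792 40.55087864398956
```

View pics/w6.png

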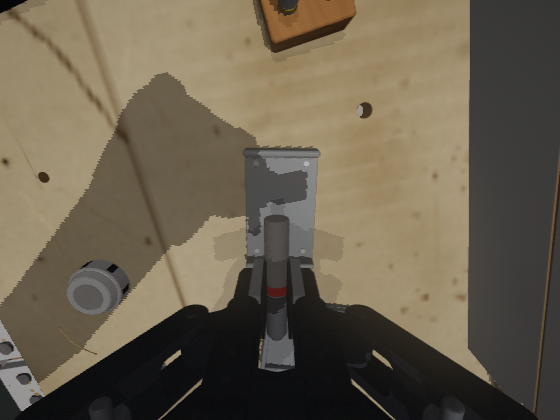

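>>> {"api": "apply_moves", "payload": {
  "commands": [
    [0,0.3,0.3,2.5,0],
    [0,0.3,0.3,5,0],
    [0,0.3,0.3,7.5,0],
    [0,0.3,0.3,9.3,0],
    [0,0.3,0.3,10.3,0],
    [0,0.3,0.3,10.6,0],
    [0,0.3,0.3,10.6,0],
    [0,0.3,0.3,10.6,0]
  ]
}}

```text
t: 13.2
position: [0.6417, 0.2676, 0.0366]
tool_rot: [[0.196, 0.981, 0.001], [0.981, -0.196, 0.001], [0.001, 0.001, -1.0]]
force: [0.4, -0.2, -0.9]
width: 0.0103
finger_force: 40.6
```

>>> {"api": "apply_moves", "payload": {
  "commands": [
    [0,0,0,0.3,0],
    [0,0,0,0.6,0],
    [0,0,0,0.8,0],
    [0,0,0,0.9,0],
    [0,0,0,1.0,0],
    [0,0,0,1.0,0],
    [0,0,0,1.0,0]
  ]
}}

```text
t: 13.78
position: [0.6414, 0.2667, 0.0257]
tool_rot: [[0.197, 0.98, 0.0], [0.98, -0.197, -0.0], [-0.0, 0.0, -1.0]]
force: [-0.9, -2.2, 3.0]
width: 0.0102
finger_force: 41.0
```

>>> {"api": "apply_moves", "payload": {
  "commands": [
    [8,0,0,0,0],
    [20,0,0,0,0],
    [35,0,0,0,0],
    [35,0,0,0,0],
    [50,0,0,-1,0],
    [50,0,0,-3,0],
    [50,0,0,-7,0],
    [50,0,0,-11,0],
    [50,0,0,-13,0],
    [60,-3.3,-2.3,-13,0],
    [60,-6.6,-4.6,-13,0],
    [60,-9.9,-6.9,-13,0],
    [60,-13.2,-9.2,-13,0],
    [60,-16.5,-11.4,-13,0],
    [60,-19,-13,-13,0],
    [60,-20,-13.6,-13,0],
    [60,-20,-13.6,-13,0],
    [60,-20,-13.6,-13,0]
  ]
}}

```text
t: 15.28
position: [0.4695, 0.0975, 0.1563]
tool_rot: [[0.198, 0.98, 0.002], [0.98, -0.198, 0.0], [0.001, 0.002, -1.0]]
force: [0.7, 0.2, 0.4]
width: 0.0513
finger_force: 0.0
```

Run:
```python
from h import *
np.set_printoptions(precision=4,suppress=True)
s=readout.observe();i=read_camera("wrist");cv2.imwrite("pics/w7.png",i)
R=s["tool_rot"];p=s["position"];print(s["t"],p,R[:,0],s["width"],proj(cam("wrist",s),(.468,.098,.037)))
```

```text
15.2833 [0.4695 0.0975 0.1563] [0.1976 0.9803 0.0006] 0.05132959530215627 (np.float64(274.95048375593115), np.float64(215.12375314863527))
```

View pics/w7.png

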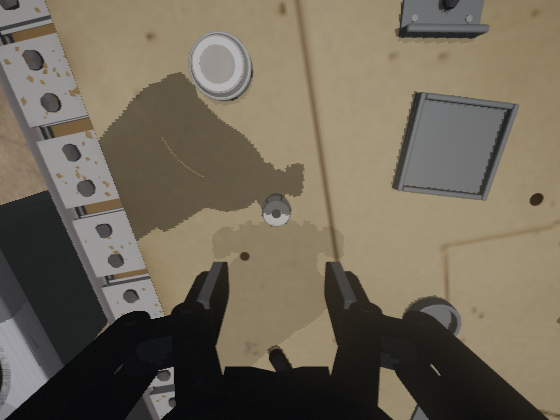

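>>> {"api": "apply_moves", "payload": {
  "commands": [
    [60,0.1,0,3,0],
    [60,0.1,0,6,0],
    [60,0.1,0,9,0],
    [60,0.1,0,11,0],
    [60,0.1,0,12,0],
    [60,0.1,0,12.4,0],
    [60,0.1,0,12.4,0],
    [60,0.1,0,12.4,0]
  ]
}}

```text
t: 16.0
position: [0.4697, 0.0993, 0.032]
tool_rot: [[0.196, 0.981, 0.001], [0.981, -0.196, 0.001], [0.001, 0.001, -1.0]]
force: [0.2, 0.6, 0.6]
width: 0.0512
finger_force: 0.0
```

>>> {"api": "apply_moves", "payload": {
  "commands": [
    [20,0,0,0,0],
    [20,0,0,0,0],
    [20,0,0,0,0],
    [20,0,0,0,0],
    [0,0,0,0,0],
    [0,0,0,0,0],
    [0,0,0,-0.5,0],
    [0,0,0,-2,0],
    [0,0,0,-5,0],
    [0,0,0,-8,0],
    [0,0,0,-10,0],
    [0,0,0,-10,0]
  ]
}}

```text
t: 17.0
position: [0.4711, 0.0991, 0.1357]
tool_rot: [[0.197, 0.98, 0.007], [0.98, -0.197, 0.001], [0.002, 0.007, -1.0]]
force: [0.4, 1.0, -0.5]
width: 0.0228
finger_force: 39.3
```

Run:
```python
from h import *
np.set_printoptions(precision=4,suppress=True)
s=readout.observe()
R=s["tool_rot"];p=s["position"];print(p,s["width"],s["finger_force"],100*R.T@(np.array([.6085,-.068,p[2]])-p))
```

```text
[0.4711 0.0991 0.1357] 0.022773597141338003 39.3393522844417 [-13.6778  16.7643   0.0822]
```

>>> {"api": "apply_moves", "payload": {
  "commands": [
    [0,-2.3,2.8,0,0],
    [0,-4.6,5.6,0,0],
    [0,-6.9,8.4,0,0],
    [0,-9.2,11.2,0,0],
    [0,-11.5,14,0,0],
    [0,-13,16,0,0],
    [0,-13.7,16.8,0,0],
    [0,-13.7,16.8,0,0],
    [0,-13.7,16.8,0,0],
    [0,-13.7,16.8,0,0]
  ]
}}

```text
t: 17.83
position: [0.6055, -0.0669, 0.1311]
tool_rot: [[0.195, 0.981, -0.001], [0.981, -0.195, 0.001], [0.001, -0.001, -1.0]]
force: [-0.3, 1.2, -0.9]
width: 0.0231
finger_force: 39.4
```

Run:
```python
from h import *
np.set_printoptions(precision=4,suppress=True)
s=readout.observe();i=read_camera("wrist");cv2.imwrite("pics/w8.png",i)
R=s["tool_rot"];p=s["position"];print(s["t"],p,R[:,0],s["width"],s["finger_force"],proj(cam("wrist",s),(.6085,-.068,.014)),proj(cam("wrist",s),(p[0],p[1],.014)))
```

```text
17.8333 [ 0.6055 -0.0669  0.1311] [0.1947 0.9809 0.0007] 0.023105938876632218 39.38497923372779 (np.float64(280.9111041768511), np.float64(216.64236810234272)) (np.float64(277.2182455482422), np.float64(216.14027150788687))
```

View pics/w8.png

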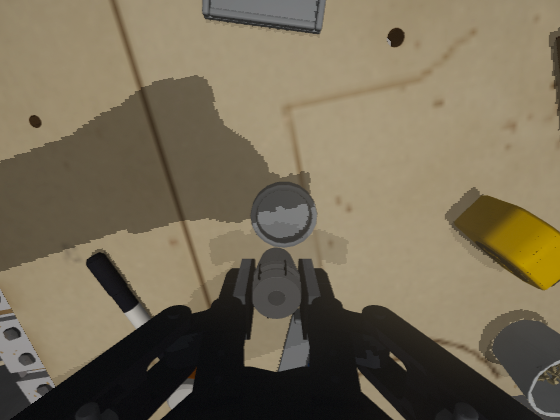

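>>> {"api": "apply_moves", "payload": {
  "commands": [
    [0,0.2,0.5,2,0],
    [0,0.2,0.5,4.5,0],
    [0,0.2,0.5,7,0],
    [0,0.2,0.5,8.3,0],
    [0,0.2,0.5,8.3,0],
    [0,0.2,0.5,8.3,0],
    [0,0.2,0.5,8.3,0]
  ]
}}

```text
t: 18.47
position: [0.6127, -0.0674, 0.0497]
tool_rot: [[0.196, 0.981, 0.002], [0.981, -0.196, 0.0], [0.0, 0.002, -1.0]]
force: [-0.1, -0.3, -0.4]
width: 0.0229
finger_force: 39.4
```

>>> {"api": "apply_moves", "payload": {
  "commands": [
    [0,0,-0.1,0.5,0],
    [0,0,-0.1,0.9,0],
    [0,0,-0.1,1.1,0],
    [0,0,-0.1,1.2,0],
    [0,0,-0.1,1.3,0],
    [0,0,-0.1,1.3,0],
    [0,0,-0.1,1.3,0]
  ]
}}

```text
t: 19.05
position: [0.611, -0.0678, 0.0366]
tool_rot: [[0.197, 0.98, 0.0], [0.98, -0.197, -0.001], [-0.001, 0.0, -1.0]]
force: [-4.0, 0.2, 10.5]
width: 0.0234
finger_force: 40.2
```

>>> {"api": "apply_moves", "payload": {
  "commands": [
    [30,0,0,0,0],
    [40,0,0,0,0],
    [50,0,0,0,0],
    [55,0,0,0,0],
    [55,0,0,-0.5,0],
    [55,0,0,-2,0],
    [55,0,0,-5,0],
    [55,0,0,-9,0],
    [55,0,0,-12,0],
    [55,0,0,-12,0],
    [55,0,0,-12,0]
  ]
}}

```text
t: 19.97
position: [0.6122, -0.0678, 0.1577]
tool_rot: [[0.197, 0.98, 0.004], [0.98, -0.197, -0.001], [0.0, 0.004, -1.0]]
force: [0.1, 0.0, -0.1]
width: 0.047
finger_force: 0.0
```

Run:
```python
from h import *
s=readout.observe();cv2.imwrite("pics/w9.png",read_camera("wrist"));print(s["t"],s["position"])
```

```text
19.9667 [ 0.6121796  -0.06781421  0.15773959]
```

>>> {"api": "apply_moves", "payload": {
  "commands": [
    [100,2.5,-2.2,0,0],
    [100,5,-4.4,0,0],
    [100,7.5,-6.6,0,0],
    [100,10,-8.8,0,0],
    [100,12.5,-11,0,0],
    [100,15,-13.2,0,0],
    [100,17.5,-15.4,0,0],
    [100,20,-17.5,0,0],
    [100,22.5,-19.7,0,0],
    [100,24.3,-21.3,0,0],
    [100,25,-21.8,0,0],
    [100,25,-21.8,0,0],
    [100,25,-21.8,0,0]
  ]
}}

```text
t: 21.1
position: [0.4463, 0.2194, 0.1544]
tool_rot: [[0.196, 0.981, -0.001], [0.981, -0.196, -0.001], [-0.001, -0.001, -1.0]]
force: [0.3, -0.7, -0.4]
width: 0.0852
finger_force: 0.0
```

Run:
```python
from h import *
np.set_printoptions(precision=4,suppress=True)
s=readout.observe();i=read_camera("wrist");cv2.imwrite("pics/w10.png",i)
R=s["tool_rot"];p=s["position"];print(s["t"],p,R[:,0],s["width"],proj(cam("wrist",s),(.446,.22,.028)))
j=cv2.imread("pics/w9.png")[120:330,150:400]
cv2.imwrite("pics/m1.png",np.hstack([i,np.vstack([j[:, :240],np.zeros((210,240,3),np.uint8)])]))
```

```text
21.1 [0.4463 0.2194 0.1544] [ 0.1963  0.9805 -0.0014] 0.08522978270635677 (np.float64(276.6634467919791), np.float64(211.8954560874682))
```

View pics/m1.png

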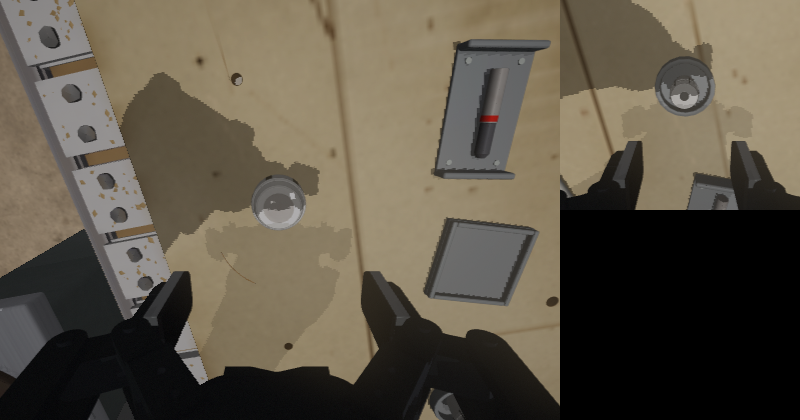

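>>> {"api": "apply_moves", "payload": {
  "commands": [
    [100,0.4,0.1,3,0],
    [100,0.4,0.1,6,0],
    [100,0.4,0.1,9,0],
    [100,0.4,0.1,11,0],
    [100,0.4,0.1,12,0],
    [100,0.4,0.1,12.3,0],
    [100,0.4,0.1,12.3,0],
    [100,0.4,0.1,12.3,0]
  ],
  "squeeze": 60
}}

```text
t: 21.82
position: [0.449, 0.2239, 0.0331]
tool_rot: [[0.198, 0.98, 0.001], [0.98, -0.198, 0.0], [0.001, 0.001, -1.0]]
force: [0.7, -0.2, 0.7]
width: 0.0854
finger_force: 0.0
```

>>> {"api": "apply_moves", "payload": {
  "commands": [
    [100,0,0,0.5,0],
    [70,0,0,0.5,0],
    [50,0,0,0.5,0],
    [40,0,0,0.5,0],
    [20,0,0,0.5,0],
    [20,0,0,0.5,0],
    [20,0,0,0.5,0],
    [20,0,0,0.5,0]
  ]
}}

```text
t: 22.48
position: [0.4484, 0.2241, 0.0283]
tool_rot: [[0.197, 0.98, 0.001], [0.98, -0.197, -0.0], [0.0, 0.001, -1.0]]
force: [-3.2, -2.0, 10.1]
width: 0.0468
finger_force: 59.8
```

>>> {"api": "apply_moves", "payload": {
  "commands": [
    [20,0,0,-0.5,0],
    [20,0,0,-2,0],
    [20,0,0,-5,0],
    [20,0,0,-8,0],
    [20,0,0,-10,0],
    [20,0,0,-10,0],
    [20,0,0,-10,0]
  ]
}}

```text
t: 23.07
position: [0.4487, 0.224, 0.1283]
tool_rot: [[0.197, 0.98, 0.002], [0.98, -0.197, 0.001], [0.001, 0.002, -1.0]]
force: [0.3, 0.4, -1.8]
width: 0.0472
finger_force: 62.3
```

Run:
```python
from h import *
np.set_printoptions(precision=4,suppress=True)
s=readout.observe()
R=s["tool_rot"];p=s["position"];print(p,s["width"],s["finger_force"],100*R.T@(np.array([.635,.116,p[2]])-p))
```

```text
[0.4487 0.224  0.1283] 0.047192724700481095 62.27964587212227 [-6.9173 20.3948  0.0381]
```

>>> {"api": "apply_moves", "payload": {
  "commands": [
    [20,-1.2,3.4,0,0.02],
    [20,-2.4,6.8,0,0.04],
    [20,-3.6,10.2,0,0.06],
    [20,-4.7,13.6,0,0.08],
    [20,-5.8,17,0,0.1],
    [20,-6.6,19.5,0,0.11],
    [20,-6.9,20.6,0,0.11],
    [20,-6.9,20.6,0,0.11],
    [20,-6.9,20.6,0,0.11],
    [20,-6.9,20.6,0,0.11]
  ]
}}

```text
t: 23.9
position: [0.6347, 0.1172, 0.1262]
tool_rot: [[0.301, 0.954, -0.003], [0.954, -0.301, 0.0], [-0.0, -0.003, -1.0]]
force: [0.1, 0.5, -1.9]
width: 0.0468
finger_force: 62.4
```

>>> {"api": "apply_moves", "payload": {
  "commands": [
    [20,0,0,2,0],
    [20,0,0,4.5,0],
    [20,0,0,7,0],
    [20,0,0,8,0],
    [20,0,0,8,0],
    [20,0,0,8,0],
    [20,0,0,8,0]
  ]
}}

```text
t: 24.48
position: [0.6371, 0.1167, 0.0489]
tool_rot: [[0.302, 0.953, 0.002], [0.953, -0.302, 0.001], [0.001, 0.002, -1.0]]
force: [-0.4, 0.5, -1.9]
width: 0.0468
finger_force: 62.4
```

Lower to about 0.033.

>>> {"api": "apply_moves", "payload": {
  "commands": [
    [20,0,-0.1,0.5,0],
    [20,0,-0.1,0.9,0],
    [20,0,-0.1,1.2,0],
    [20,0,-0.1,1.4,0],
    [20,0,-0.1,1.5,0],
    [20,0,-0.1,1.6,0],
    [20,0,-0.1,1.6,0],
    [20,0,-0.1,1.6,0]
  ]
}}

```text
t: 25.15
position: [0.6356, 0.116, 0.0334]
tool_rot: [[0.303, 0.953, 0.0], [0.953, -0.303, -0.001], [-0.001, 0.001, -1.0]]
force: [-7.0, -3.1, 16.3]
width: 0.0468
finger_force: 64.3
```

>>> {"api": "apply_moves", "payload": {
  "commands": [
    [60,0,0,0,0],
    [70,0,0,0,0],
    [85,0,0,0,0],
    [100,0,0,0,0],
    [100,0,0,0,0],
    [100,0,0,-1,0],
    [100,0,0,-3,0],
    [100,0,0,-7,0],
    [100,0,0,-11,0],
    [100,0,0,-15,0],
    [100,0,0,-15,0],
    [100,0,0,-15,0]
  ]
}}

```text
t: 26.15
position: [0.6371, 0.1167, 0.1851]
tool_rot: [[0.303, 0.953, 0.006], [0.953, -0.303, 0.001], [0.003, 0.005, -1.0]]
force: [-0.4, 0.2, -0.2]
width: 0.0855
finger_force: 0.0
```

Run:
```python
from h import *
s=readout.observe();w=read_camera("wrist");sd=read_camera("side")
cv2.imwrite("pics/m2.png",np.hstack([sd[90:390,130:460],w[40:340,120:480]]));print(s["t"],s["position"],s["force"])
```

```text
26.15 [0.63707633 0.11668758 0.18506106] [-0.42559601  0.18754681 -0.235527  ]
```

View pics/m2.png

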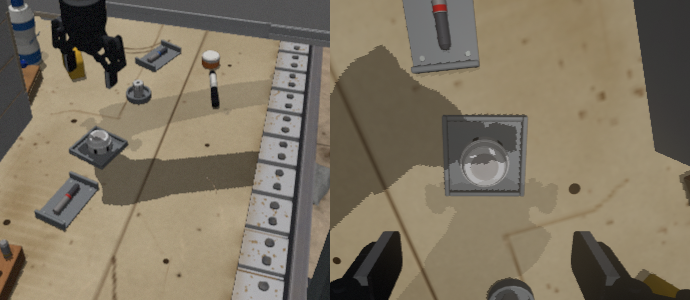

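The nut sits flat and centred in the tray at wrist-crop pixel (485,165). The collet stands in the cup, both cutters lie in their cradles, and the marker and ear-plug case haven't moved.

```bash
python3 -c "
from bench import *
print(finish_job())"
```

```text
the job is handed in; nothing more can be done
None
```

Job handed in at about 26 s: both cutters lie in their cradles, the collet stands in the cup, the nut sits flat in the square tray, and the marker and ear-plug case were left untouched.

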